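Load a fresh roll on the bench tape dispenser

TASK

The bench tape dispenser is empty. Pull its retaining flange off the spindle, load the fresh roll of masking tape so that it lies flat on the platter, then slide the flange back down the spindle until the sprung balls click out above its hub and it locks the roll in. Leave the metal pan, the mug and the paint tube where they are.

Things in the scene. Friction and masses are not known exactly. Their poses are not given: they have to be found in the camera images.
- dispenser: bench tape dispenser, fixed to the table. Dark cast base plate 11 mm high that reaches 115 mm from the spindle to its own -x (blade) side, 71 mm to +x and 70 mm to either side (y). On it stand a flat aluminium platter 112 mm across, a black centring drum and an upright steel spindle. Origin on the spindle axis at table height, z up; it may stand turned by up to 0.4 rad
- seat (a point): point on the spindle axis at the platter's top, 21 mm above the table, where the middle of the roll's underside belongs. The drum there is 72 mm across and 13 mm high (its upper 5 mm taper to 60 mm): fingers inside the roll's hole must stay above it, that is 34 mm above the table
- spindle_tip (a point): top end of the spindle, 114 mm above the table; the spindle is 16 mm thick, its top 10 mm a taper down to 6 mm
- blade (a point): top of the upright tear blade, 69 mm above the table, at (-98, 30) mm on the base; a white guide roller 74 mm high stands at (-82, -30) mm. Keep the fingers off this side of the base
- ball_front (a joint): sprung detent ball, 8 mm, in the -x side of the spindle, centre 96 mm above the table; 0 m = out (it stands 3 mm out of the spindle), grows to 0.0036 m as it is pressed in against its spring (4.5 N out, 10 N fully in)
- ball_back (a joint): the same ball on the spindle's +x side
- flange: retaining flange of bright aluminium, loose, about 0.12 kg: a disc 96 mm across, 4 mm thick, with a round ribbed hub 31 mm thick on top, 36 mm high in all; bore 18 mm right through, countersunk to 22 mm at both ends. Origin at the centre of the disc's underside, z along the hub. It starts on the spindle, its underside on the drum, 34 mm above the table, below the balls; any yaw
- hub (a point): middle of the flange's grip hub, 22 mm above its underside. The balls resist the flange both ways: some 10 to 20 N takes an end of the bore past them, then about 5 N while they rub in the bore. Locked over the roll, the flange's underside lies on the roll at 57 mm above the table and the hub ends at 93 mm, with 2 mm of play below the balls
- tape_roll: fresh roll of cream masking tape, loose, lying flat on the table, about 0.18 kg: 110 mm across, 36 mm high, on a card core with a 76 mm hole (wall 17 mm, which the fingers can pinch with one finger in the hole). Origin at the centre of its underside, z along its axis
- pan: small grey loaf pan, 90 x 148 x 48 mm, length along y; origin at the middle of its underside; leave alone
- mug: white mug, 83 x 113 x 93 mm with its handle to its -y; origin at the middle of its underside; leave alone
- paint_tube: yellow and white paint tube lying flat, 35 x 102 x 23 mm, length along y; origin at the middle of the underside; leave alone
- sketch_chest: wooden chest, fixed, under 200 mm high, to the left of the work: it takes up x from 0.33 to 0.68 m and y from 0.24 m leftward (world frame), so keep the gripper to the right of it or above it. Scissors, a wooden spatula and other clutter lie within 0.40 m of the robot's base axis, so set nothing down there

How it is judged:
On the way, in this order (a step that is already met when the one before it is completed fails the run):
1. the flange is off the spindle (horizontal distance between flange and seat above 0.06 m), for 0.2 s.
2. the roll lies flat on the platter, round the drum (horizontal distance between tape_roll and seat below 0.004 m and z of tape_roll in the frame of seat below 0.004 m and angle between the z axis of tape_roll and the z axis of dispenser, either way round below 0.06 rad), for 0.2 s.
3. the flange is down on the roll, below the balls, and the balls are out (horizontal distance between flange and seat below 0.003 m and z of flange in the frame of seat below 0.04 m and value of joint each of ball_front, ball_back below 0.001 m), for 0.2 s.
At the end, for the whole second after the job is handed in: The roll lies flat on the platter round the drum (centred within 4 mm, raised less than 4 mm), the flange lies hub upward on the roll within 4 mm of touching it and centred on the spindle within 3 mm, both balls are out (within 1 mm) above its hub, and all is at rest (all of step 2 and all of step 3 and z of flange in the frame of seat above 0.033 m and angle between the z axis of flange and the z axis of dispenser, either way round below 0.08 rad and linear speed of each of tape_roll, flange below 0.02 m/s).
It fails at once if the metal pan is shifted by more than 30 mm (distance of pan from where it was at the start of the episode above 0.03 m).
It fails at once if the mug is shifted by more than 30 mm (distance of mug from where it was at the start of the episode above 0.03 m).
It fails at once if the paint tube is shifted by more than 30 mm (distance of paint_tube from where it was at the start of the episode above 0.03 m).
It also fails if it takes over 72 s, if anything falls off the work surface, if the arm or the gripper's body presses on something with over 40 N, if the wrist force passes 120 N, or if a joint passes its speed limit or range.

ROBOT

A 6-joint arm with a two-finger parallel gripper is mounted at the origin on the work surface; the furniture and walls round the work are solid. World frame = base frame: x ahead of the robot, y to its left, z up, the work surface at z = 0. Lengths are in m, angles in rad, forces in N, time in s.
With the tool pointing down it reaches from about 0.425 to 0.95 m from the base axis. Payload 3.5 kg.
Tool frame: the origin (TCP) lies between the finger pads; the fingertips stand 19 mm ahead of it and the grasp point (between the pads) is the TCP; z points along the fingers, y is the line along which they close (so a half turn about z gives the same grasp; the last joint's range is limited). The gripper opens to 85 mm and grips with 20 to 120 N. Pads are 22 mm wide; open, the fingers measure 114 mm over their backs; the gripper's body (76 mm by 85 mm) begins 54 mm behind the grasp point. The pads swing forward as they close: fully open they stand 13 mm farther back than shut.
Start: joints at [1.123, 0.286, 1.577, -0, 1.279, -0.15], TCP at [0.198, 0.645, 0.25] pointing down, gripper open.
Joint ranges: [-2.77, 2.77], [-0.9, 2.22], [0.21, 2.48], [-1.53, 4.67], [0.24, 2.81], [-2.84, 2.84]. Speed limits (rad/s): [2.79, 2.79, 3.14, 3.14, 3.14, 3.14].

INTERFACE

Orientations are given as a unit quaternion [x, y, z, w].
In Python, from plant import get_state, cams, ctrl gives the robot as it stands. The module is installed in compiled form; this text tells all that it offers.
- The arm moves only by the tool jog_arm, never from a script. Its argument "deltas" is text: rows parted by semicolons, each of 6 numbers parted by spaces: the shift along the world's x, y, z normalised to -1 to 1, where 1 is 0.02 m, then the turn, a rotation vector about the world's x, y, z normalised to -1 to 1, where 1 is 0.1 rad. In form: x y z ax ay az; .... A call has 1 to 20 rows; each row shifts and turns the commanded pose from where the row before left it; what a row does not reach is not made up. A row lasts 1/8 s, in which the tool goes at most 62.5 mm and 10.7 degrees, less where a joint would pass 70% of its speed; a pose out of reach is approached as far as the arm can. A call with a number of a shift or a turn outside -1 to 1 is refused whole. A call with a gripper value outside its range is refused whole. "gripper" is the opening, from 0 (shut) to 1 (fully open), set as the call begins (left out, the last holds). The fingers move at their own pace and stop on an object; "squeeze" is the grip in N (left out, the last holds). Time passes only in rows, so rows that do not move let the fingers close. It gives the time, the measured TCP pose, the force, the opening and the grip force at its end, in the units of the state.
- get_state(): the state, without advancing time (a new reading comes with each control period).
- cams.read_camera(name): name is "scene" or "top"; returns a dict with "color" (420x560x3 uint8, blue, green, red), "vfov" (degrees; the focal length in pixels is half the picture's height over the tangent of half this angle, whatever the lens; pixels are square), "cx", "cy" (the principal point, pixels), "rvec" (rotation vector, rad) and "tvec" (3), from world to camera coordinates, as OpenCV has them. Camera axes: x right, y down, z forward; pixel columns grow to the right and rows downward; lengths in m; the calibration is good to about 2 mm. A picture is of the moment at which its call begins. There is no depth.
- ctrl.sign_off(): hands the job in; it is judged then, once.
The state is a dict: "time": time; "qpos": joint angles; "dq": joint speeds; "joint_efforts": joint torques, N m; "eef_pos": TCP position; "tcp_rot": TCP orientation; "contact_force": force on the tool from outside, world axes, zero at the start; "wrist_torque": the same for the moment, N m; "opening": opening from 0.0 (shut) to 1.0 (fully open); "finger_force": force on a finger pad.
Only numpy, scipy, OpenCV 4.12 (cv2) and the standard library are available. Lean on these libraries where they do the work, as an engineer would, in place of code of your own. Each camera call takes 0.05 s, during which the arm holds its last target. There are 200 camera calls.

## Working session

There is one attempt and no reset: what is moved stays moved. The work goes in short steps, Python scripts to look and compute and a tool call to move; the robot and the scene stay as the last step left them, time stands still between calls to the robot, and variables do not carry over. Pictures are saved under pics/ and viewed, at most 10 in all, crops included, and the job is handed in when it is done.

Besides the shell and the picture viewer there is one more tool, called in YAML: its name, and indented under it one key for each argument. jog_arm: Moves the arm, as the interface text tells. Its arguments: {"type":"object","properties":{"deltas":{"type":"string"},"gripper":{"type":"number"},"squeeze":{"type":"number"}},"required":["deltas"]}

```bash
mkdir -p pics; cat > h.py <<'E'
import numpy as np, cv2
from plant import get_state, cams, ctrl
def cam(n,save=None):
    c=cams.read_camera(n); h,w=c["color"].shape[:2]
    f=h/2/np.tan(np.radians(c["vfov"])/2)
    c["K"]=np.array([[f,0,c["cx"]],[0,f,c["cy"]],[0,0,1]]); c["R"]=cv2.Rodrigues(np.array(c["rvec"],float))[0]
    c["t"]=np.array(c["tvec"],float).ravel(); c["C"]=-c["R"].T@c["t"]
    if save: cv2.imwrite("pics/"+save,c["color"])
    return c
def ray(c,uv,z):
    uv=np.atleast_2d(np.array(uv,float)); d=np.c_[uv,np.ones(len(uv))]@np.linalg.inv(c["K"]).T@c["R"]
    return c["C"]+d*((z-c["C"][2])/d[:,2])[:,None]
def proj(c,P):
    return cv2.projectPoints(np.atleast_2d(np.array(P,float)),np.array(c["rvec"],float),c["t"],c["K"],None)[0][:,0]
E
python3 - <<'E'
from h import *
for n in("scene","top"):
    c=cam(n,n+"0.png"); print(n,c["C"],c["K"][0,0],c["R"].round(3).tolist(),c.keys())
s=get_state(); print(s)
E
```

```text
scene [-0.14887151 -0.56450322  0.67490213] 433.82948806326834 [[0.673, -0.74, 0.019], [-0.374, -0.362, -0.853], [0.638, 0.567, -0.521]] dict_keys(['color', 'vfov', 'cx', 'cy', 'rvec', 'tvec', 'K', 'R', 't', 'C'])
top [0.49129526 0.05680261 1.15622442] 414.2889304626048 [[0.015, -1.0, 0.027], [-0.999, -0.017, -0.048], [0.048, -0.026, -0.998]] dict_keys(['color', 'vfov', 'cx', 'cy', 'rvec', 'tvec', 'K', 'R', 't', 'C'])
{'time': 0.1, 'qpos': array([ 1.12297954e+00,  2.87103207e-01,  1.57803683e+00,  4.31723371e-05,
        1.27859032e+00, -1.50029757e-01]), 'dq': array([-0.00111434, -0.00178829, -0.00264974,  0.00095055,  0.00060083,
        0.00048296]), 'joint_efforts': array([ 6.69983474e-04, -4.07296550e+01, -2.93698347e+01, -1.23488476e-04,
        3.38886741e-03, -3.53651934e-06]), 'eef_pos': array([0.19778859, 0.64479437, 0.24906466]), 'tcp_rot': array([ 1.48350069e-01,  9.88934333e-01, -1.01536849e-03, -3.34516188e-04]), 'contact_force': array([ 0.2190232 ,  0.14925522, -0.84505245]), 'wrist_torque': array([ 0.01360527, -0.03147608,  0.00546562]), 'finger_force': 0.0, 'opening': 0.9979765314138118}
```

View pics/scene0.png

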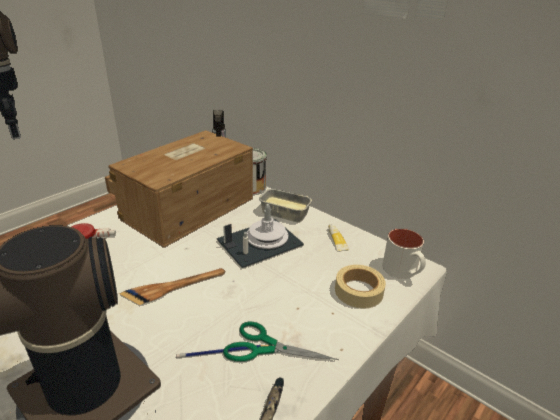

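View pics/top0.png

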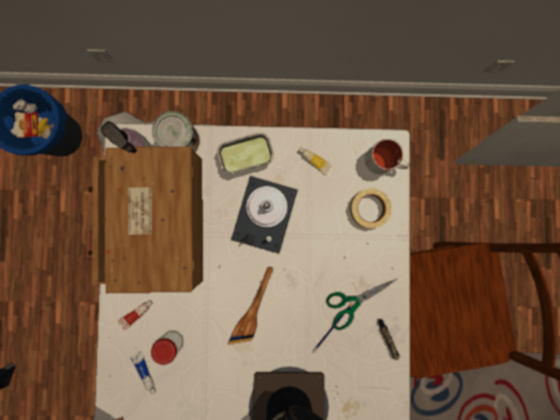

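The scene view shows the dispenser near (262,240) and the roll at (360,286). In the top view the flange is at about (267,207), the roll at (371,208), the pan at (245,155), the tube at (314,160) and the mug at (387,156). Next I'll measure them with masks.

```bash
cat > m.py <<'E'
from h import *
c=cam("top"); im=c["color"]; hsv=cv2.cvtColor(im,cv2.COLOR_BGR2HSV)
def blobs(mask,box,n=1):
    m=np.zeros_like(mask); x0,y0,x1,y1=box; m[y0:y1,x0:x1]=mask[y0:y1,x0:x1]
    cs=cv2.findContours(m,cv2.RETR_CCOMP,cv2.CHAIN_APPROX_NONE)[0]
    return sorted(cs,key=cv2.contourArea)[::-1][:n]
g=im.max(2)
roll=((hsv[...,1]>70)&(hsv[...,2]>60)).astype('u1')*255
for k in blobs(roll,(340,180,405,240),2):
    e=cv2.fitEllipse(k); print("roll",e,ray(c,e[0],.036),ray(c,e[0],.018))
dark=(g<75).astype('u1')*255
k=max(blobs(dark,(222,170,305,260),1),key=cv2.contourArea)
r=cv2.minAreaRect(cv2.convexHull(k)); b=cv2.boxPoints(r); print("base",r,ray(c,b,.011).round(4).tolist())
fl=((g>120)).astype('u1')*255
for k in blobs(fl,(240,182,294,232),2):
    e=cv2.fitEllipse(cv2.convexHull(k)); print("flange",e,ray(c,e[0],.038))
z=lambda x0,y0,x1,y1,s:cv2.resize(im[y0:y1,x0:x1],None,fx=s,fy=s,interpolation=cv2.INTER_CUBIC)
c2=cam("scene"); i2=c2["color"]
cv2.imwrite("pics/z.png",np.hstack([z(220,165,310,265,5),cv2.resize(i2[190:270,210:310],(350,280),interpolation=cv2.INTER_CUBIC).repeat(1,0)[:500] if 0 else cv2.copyMakeBorder(cv2.resize(i2[190:270,210:310],(350,280),interpolation=cv2.INTER_CUBIC),0,220,0,0,cv2.BORDER_CONSTANT)]))
E
python3 m.py
```

```text
roll ((370.1401062011719, 208.17396545410156), (39.87807083129883, 42.004730224609375), 78.6263427734375) [[ 0.54370971 -0.21269271  0.036     ]] [[ 0.54455192 -0.21702302  0.018     ]]
roll ((369.72467041015625, 208.32643127441406), (24.06133460998535, 26.741796493530273), 166.67251586914062) [[ 0.54327543 -0.21155689  0.036     ]] [[ 0.54411066 -0.21586895  0.018     ]]
base ((263.8512268066406, 214.51126098632812), (48.60334014892578, 65.5551528930664), 16.22019386291504) [[0.4532, 0.1646, 0.011], [0.6279, 0.1177, 0.011], [0.5925, -0.0123, 0.011], [0.4178, 0.0358, 0.011]]
flange ((266.535400390625, 206.05406188964844), (40.54838180541992, 40.909446716308594), 128.58106994628906) [[0.54470904 0.06927464 0.038     ]]
flange ((264.04534912109375, 207.5266571044922), (9.594134330749512, 15.087482452392578), 42.82738494873047) [[0.54061801 0.07592351 0.038     ]]
```

View pics/z.png

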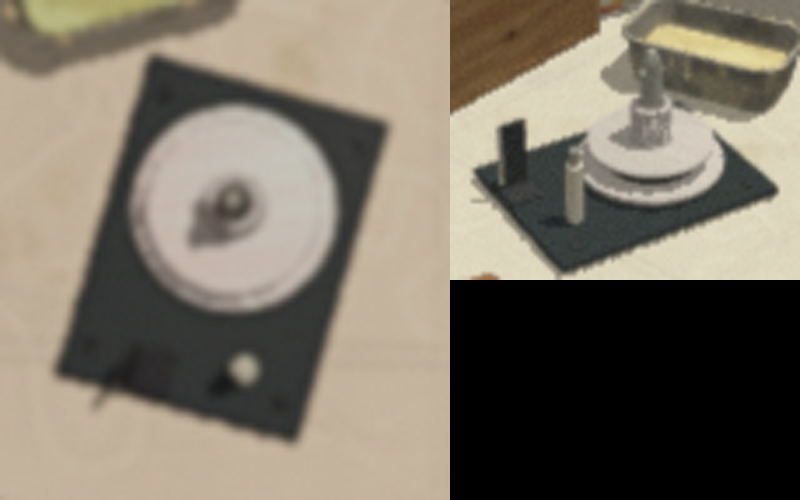

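The enlarged crop shows that the fitted circle was the 112 mm platter. The spindle tip is at about (266.4,204.4) in the top view. In the scene view it is at about (267.5,204.5).

```bash
cat > m2.py <<'E'
from h import *
c=cam("top"); c2=cam("scene")
print("tip top",ray(c,(266.4,204.4),.112)[0]," platter",ray(c,(266.53,206.05),.021)[0])
e=ray(c,(370.14,208.17),.036)[0]; print("rolltop",e)
# scene roll: top rim outer ellipse by mask
im=c2["color"]; hsv=cv2.cvtColor(im,cv2.COLOR_BGR2HSV)
m=((hsv[...,1]>80)&(hsv[...,2]>60)).astype('u1')*255; m[:255]=0;m[315:]=0;m[:,:325]=0;m[:,395:]=0
k=max(cv2.findContours(m,cv2.RETR_EXTERNAL,cv2.CHAIN_APPROX_NONE)[0],key=cv2.contourArea)[:,0]
# silhouettes: predicted extents for a roll at (x,y) vs observed; solve shift by least squares on bbox, both views
from scipy.optimize import least_squares
a=np.linspace(0,2*np.pi,180)
def sil(cc,x,y,r,z0,z1):
    P=np.vstack([np.c_[x+r*np.cos(a),y+r*np.sin(a),0*a+z] for z in(z0,z1)]); p=proj(cc,P); return np.r_[p.min(0),p.max(0)]
ob2=np.r_[k.min(0),k.max(0)]
hs=cv2.cvtColor(c["color"],cv2.COLOR_BGR2HSV); m=((hs[...,1]>70)&(hs[...,2]>60)).astype('u1')*255
m2=0*m; m2[180:240,340:405]=m[180:240,340:405]
k1=max(cv2.findContours(m2,cv2.RETR_EXTERNAL,cv2.CHAIN_APPROX_NONE)[0],key=cv2.contourArea)[:,0]; ob1=np.r_[k1.min(0),k1.max(0)]
for nm,cc,ob in(("scene",c2,ob2),("top",c,ob1)):
    s=least_squares(lambda q:sil(cc,q[0],q[1],.055,0,.036)-ob,[.54,-.21]); print(nm,ob,s.x,s.fun.round(1))
t=proj(c2,[[.5425,.07,.114],[.5425,.07,.021]]); print("scene pred tip/seat",t)
for n,uv,z in(("pan",(245,155),.048),("tube",(314,160),.02),("mug",(387,156),.09)): print(n,ray(c,uv,z)[0].round(3))
E
python3 m2.py; python3 - <<'E'
import sys; sys.path.insert(0,'.')
from h import *
import os; os.chdir('.')
i=cv2.imread('pics/scene0.png')[195:270,210:310]; cv2.imwrite('pics/z2.png',cv2.resize(i,None,fx=8,fy=8,interpolation=cv2.INTER_CUBIC))
E
```

```text
tip top [0.54534481 0.06886201 0.112     ]  platter [0.54553197 0.06947923 0.021     ]
rolltop [ 0.54372051 -0.21269237  0.036     ]
scene [335 265 385 307] [ 0.54951328 -0.2137694 ] [-0.5 -1.4  0.5  1.1]
top [349 188 391 228] [ 0.54437181 -0.21576943] [-0.3 -0.2  0.3  0.2]
scene pred tip/seat [[266.62527098 205.32841388]
 [266.20714981 235.66415901]]
pan [0.681 0.129 0.048]
tube [ 0.675 -0.06   0.02 ]
mug [ 0.678 -0.243  0.09 ]
```

View pics/z2.png

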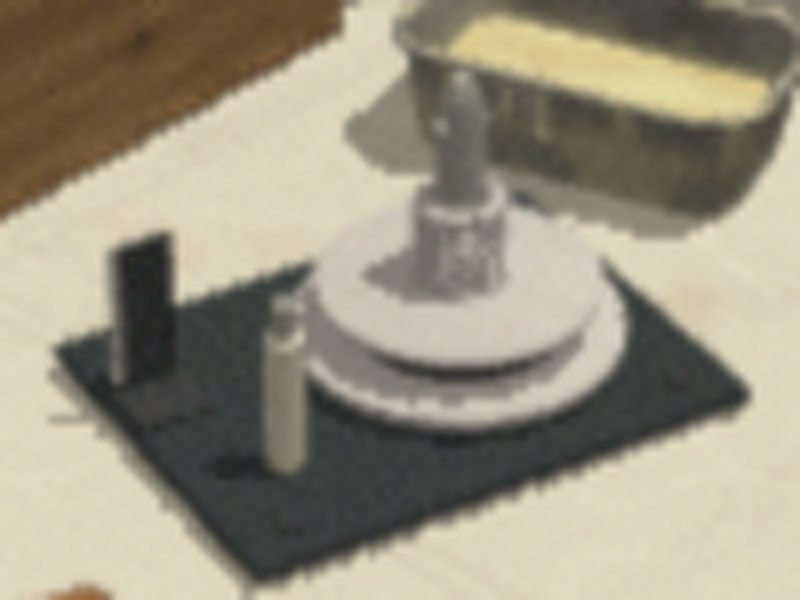

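jog_arm:
  deltas: "0 0 0.5 0 0 1; 0 0 0.5 0 0 1; 0 0 0 0 0 0.98; 0 0 0 0 0 0"
  gripper: 0.6
  squeeze: 70

```text
time: 0.8
eef_pos: [0.198, 0.6452, 0.2703]
tcp_rot: [0.0, 1.0, -0.0, 0.0]
contact_force: [-1.5, 0.2, -0.3]
opening: 0.6
finger_force: 0.0
```

The tip is at about (267.8,204.4) in the scene view, which agrees with the top view. That puts the spindle at about (0.545, 0.069) and the roll at about (0.545, -0.215). I'll cross over the chest at height.

jog_arm:
  deltas: ".58 -.96 0 0 0 0;.58 -.96 0 0 0 0;.58 -.96 0 0 0 0;.58 -.96 0 0 0 0;.58 -.96 0 0 0 0;.58 -.96 0 0 0 0;.58 -.96 0 0 0 0;.58 -.96 0 0 0 0;.58 -.96 0 0 0 0;.58 -.96 0 0 0 0;.58 -.96 0 0 0 0;.58 -.96 0 0 0 0;.58 -.96 0 0 0 0;.58 -.96 0 0 0 0;.58 -.96 0 0 0 0;.58 -.96 0 0 0 0;.58 -.96 0 0 0 0;.58 -.96 0 0 0 0;.58 -.96 0 0 0 0;.58 -.96 0 0 0 0"

```text
time: 3.3
eef_pos: [0.4304, 0.26, 0.2704]
tcp_rot: [-0.0, 1.0, 0.0, 0.0]
contact_force: [-0.0, 0.6, 0.7]
opening: 0.599
finger_force: 0.0
```

jog_arm:
  deltas: ".58 -.96 0 0 0 0;.58 -.96 0 0 0 0;.58 -.96 0 0 0 0;.58 -.96 0 0 0 0;.58 -.96 0 0 0 0;.58 -.96 0 0 0 0;.58 -.96 0 0 0 0;.58 -.96 0 0 0 0;.58 -.96 0 0 0 0;.14 -.16 0 0 0 0;0 0 -1 0 0 0;0 0 -1 0 0 0;0 0 -1 0 0 0;0 0 -1 0 0 0;0 0 0 0 0 0;0 0 0 0 0 0"

```text
time: 5.3
eef_pos: [0.5371, 0.0857, 0.1903]
tcp_rot: [-0.0, 1.0, 0.0, -0.0]
contact_force: [-0.2, -0.0, -0.1]
opening: 0.599
finger_force: 0.0
```

jog_arm:
  deltas: ".4 -.84 0 0 0 0;0 0 0 0 0 0;0 0 -.8 0 0 0;0 0 -.8 0 0 0;0 0 -.8 0 0 0;0 0 -.8 0 0 0;0 0 -.7 0 0 0;0 0 -.6 0 0 0;0 0 -.5 0 0 0;0 0 -.5 0 0 0;0 0 -.4 0 0 0;0 0 -.3 0 0 0;0 0 0 0 0 0;0 0 0 0 0 0"

```text
time: 7.05
eef_pos: [0.5455, 0.0685, 0.0667]
tcp_rot: [-0.0, 1.0, -0.0, 0.0]
contact_force: [-0.0, 0.5, 0.1]
opening: 0.603
finger_force: 0.0
```

```bash
python3 - <<'E'
from h import *
a=cam("top")["color"][165:255,220:320]; b=cam("scene")["color"][180:270,215:315]
cv2.imwrite("pics/g.png",np.hstack([cv2.resize(q,(400,360),interpolation=cv2.INTER_CUBIC) for q in(a,b)])); print(get_state()["eef_pos"],get_state()["contact_force"])
E
```

```text
[0.54558549 0.06845521 0.06680163] [0.12021664 0.19383229 0.25858941]
```

View pics/g.png

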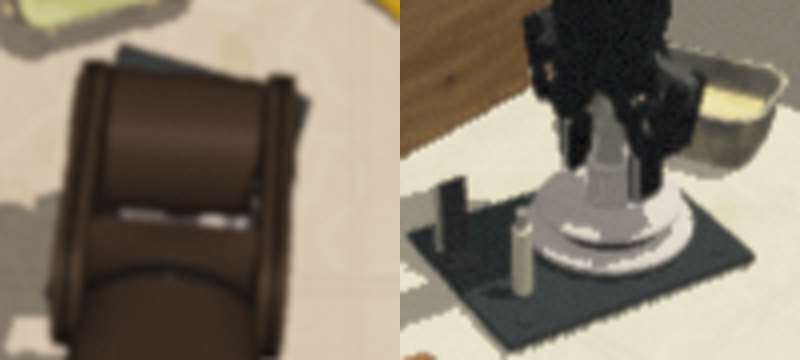

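The scene crop shows the fingers on both sides of the hub (at about (610,190)), close above the disc and clear of the spindle. Now I'll close.

jog_arm:
  deltas: "0 0 -.1 0 0 0;0 0 0 0 0 0;0 0 0 0 0 0;0 0 0 0 0 0;0 0 0 0 0 0;0 0 0 0 0 0;0 0 0 0 0 0"
  gripper: 0
  squeeze: 70

```text
time: 8.02
eef_pos: [0.5457, 0.0685, 0.0648]
tcp_rot: [-0.0, 1.0, 0.0, 0.001]
contact_force: [0.5, 0.7, 4.5]
opening: 0.32
finger_force: 69.5
```

jog_arm:
  deltas: "0 0 .4 0 0 0;0 0 .4 0 0 0;0 0 .4 0 0 0;0 0 .4 0 0 0;0 0 .4 0 0 0;0 0 .4 0 0 0;0 0 .4 0 0 0;0 0 .4 0 0 0"

```text
time: 9.02
eef_pos: [0.5447, 0.0685, 0.1275]
tcp_rot: [-0.0, 1.0, 0.0, -0.0]
contact_force: [2.2, 1.5, -2.0]
opening: 0.32
finger_force: 72.0
```

jog_arm:
  deltas: "0 0 .4 0 0 0;0 0 .4 0 0 0;0 0 .6 0 0 0;0 0 .8 0 0 0;0 0 .5 0 0 0;0 0 0 0 0 0;0 0 0 0 0 0"

```text
time: 9.9
eef_pos: [0.5449, 0.0685, 0.1819]
tcp_rot: [-0.0, 1.0, 0.0, -0.0]
contact_force: [0.0, -0.3, -1.2]
opening: 0.32
finger_force: 72.1
```

```bash
python3 - <<'E'
from h import *
s=get_state();print(s["eef_pos"],s["contact_force"],s["wrist_torque"],s["finger_force"])
b=cam("scene")["color"][150:270,205:325]
cv2.imwrite("pics/g2.png",cv2.resize(b,(600,600),interpolation=cv2.INTER_CUBIC))
E
```

```text
[0.54487664 0.0685115  0.18192142] [ 0.01009423 -0.26763353 -1.16988266] [-0.02348523 -0.01930776  0.0277459 ] 72.12424918776378
```

View pics/g2.png

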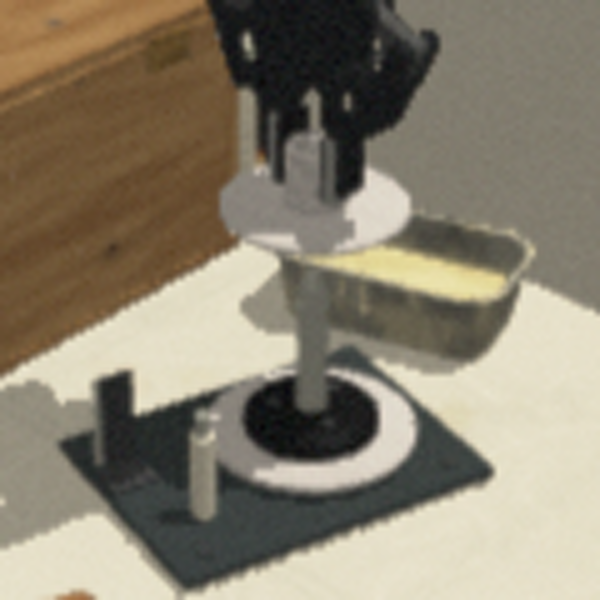

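The picture shows the flange level in the grip at (315,210), free of the spindle, with the drum and platter bare below. I'll set it on the table at about (0.52, -0.08).

jog_arm:
  deltas: "-.2 -1 0 0 0 0;-.2 -1 0 0 0 0;-.2 -1 0 0 0 0;-.2 -1 0 0 0 0;-.2 -1 0 0 0 0;-.2 -1 0 0 0 0;-.05 -.4 0 0 0 0;0 -.04 -.8 0 0 0;0 0 -.8 0 0 0;0 0 -.9 0 0 0;0 0 -.9 0 0 0;0 0 -.9 0 0 0;0 0 -.8 0 0 0;0 0 -.7 0 0 0;0 0 -.6 0 0 0;0 0 -.5 0 0 0;0 0 -.3 0 0 0;0 0 -.1 0 0 0;0 0 0 0 0 0"

```text
time: 12.32
eef_pos: [0.5204, -0.0604, 0.0365]
tcp_rot: [-0.0, 1.0, -0.0, 0.0]
contact_force: [0.5, 0.7, -1.1]
opening: 0.316
finger_force: 72.1
```

jog_arm:
  deltas: "0 -.6 0 0 0 0;0 0 0 0 0 0;0 0 -.15 0 0 0;0 0 -.1 0 0 0;0 0 0 0 0 0"

```text
time: 12.95
eef_pos: [0.52, -0.0722, 0.031]
tcp_rot: [-0.0, 1.0, 0.0, -0.0]
contact_force: [0.0, 0.6, -1.0]
opening: 0.319
finger_force: 72.1
```

jog_arm:
  deltas: "0 0 -.05 0 0 0;0 0 0 0 0 0"

```text
time: 13.2
eef_pos: [0.5202, -0.0722, 0.0308]
tcp_rot: [-0.0, 1.0, 0.0, -0.0]
contact_force: [-2.8, 1.1, 3.8]
opening: 0.317
finger_force: 72.7
```

jog_arm:
  deltas: "0 0 -.05 0 0 0;0 0 0 0 0 0"

```text
time: 13.45
eef_pos: [0.5202, -0.0722, 0.0308]
tcp_rot: [-0.0, 1.0, 0.0, -0.001]
contact_force: [-6.0, 1.5, 11.5]
opening: 0.321
finger_force: 73.4
```

jog_arm:
  deltas: "0 0 0 0 0 0;0 0 0 0 0 0;0 0 0 0 0 0;0 0 .5 0 0 0;0 0 1 0 0 0;0 0 1 0 0 0;0 0 1 0 0 0;0 0 .5 0 0 0;.2 -1 0 0 0 0;.2 -1 0 0 0 0;.2 -1 0 0 0 0;.2 -1 0 0 0 0;.1 -1 0 0 0 0;.1 -1 0 0 0 0;.1 -1 0 0 0 0;.1 -1 0 0 0 0;.05 -1 0 0 0 0;0 -.45 0 0 0 0;0 0 0 0 0 0;0 0 0 0 0 0"
  gripper: 0.5

```text
time: 15.95
eef_pos: [0.5451, -0.2608, 0.1091]
tcp_rot: [-0.0, 1.0, 0.0, -0.0]
contact_force: [0.1, 0.1, -0.0]
opening: 0.498
finger_force: 0.0
```

```bash
python3 - <<'E'
from h import *
s=get_state();print(s["eef_pos"],s["opening"],s["contact_force"])
c=cam("scene");b=c["color"]
cv2.imwrite("pics/g3.png",np.hstack([cv2.resize(q,(400,400),interpolation=cv2.INTER_CUBIC) for q in (b[200:320,300:420],b[190:310,220:340])]))
E
```

```text
[ 0.54507318 -0.26075568  0.10913811] 0.4975394829993047 [ 0.06394489  0.08952532 -0.02898152]
```

View pics/g3.png

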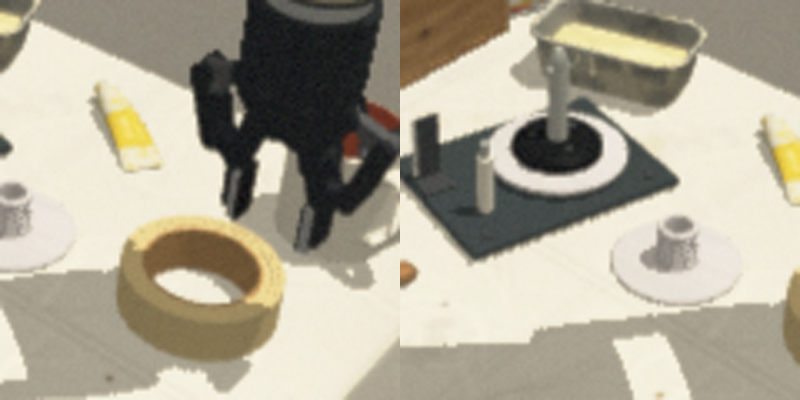

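The flange stands upright on the table, at (678,250) in the right-hand crop. The fingers are above the near wall of the roll. Going down.

jog_arm:
  deltas: "0 0 -.6 0 0 0;0 0 -.7 0 0 0;0 0 -.7 0 0 0;0 0 -.6 0 0 0;0 0 -.4 0 0 0;0 0 -.3 0 0 0;0 0 -.2 0 0 0;0 0 0 0 0 0;0 0 0 0 0 0"

```text
time: 17.12
eef_pos: [0.5455, -0.2615, 0.0398]
tcp_rot: [-0.0, 1.0, -0.0, 0.0]
contact_force: [0.2, -0.8, 0.5]
opening: 0.501
finger_force: 0.0
```

jog_arm:
  deltas: "0 0 0 0 0 0;0 0 0 0 0 0;0 0 0 0 0 0;0 0 0 0 0 0;0 0 0 0 0 0;0 0 0 0 0 0"
  gripper: 0
  squeeze: 50

```text
time: 17.88
eef_pos: [0.5456, -0.2616, 0.0399]
tcp_rot: [-0.0, 1.0, -0.0, 0.0]
contact_force: [-0.2, -0.1, 5.9]
opening: 0.157
finger_force: 47.0
```

jog_arm:
  deltas: "0 0 .4 0 0 0;0 0 .8 0 0 0;0 0 1 0 0 0;0 0 1 0 0 0;0 0 1 0 0 0;0 0 1 0 0 0;0 0 1 0 0 0;0 0 .6 0 0 0;0 .5 0 0 0 0;0 1 0 0 0 0;0 1 0 0 0 0;0 1 0 0 0 0;0 1 0 0 0 0;0 1 0 0 0 0;0 1 0 0 0 0;0 1 0 0 0 0;0 1 0 0 0 0;0 1 0 0 0 0;0 1 0 0 0 0;0 0 0 0 0 0"

```text
time: 20.38
eef_pos: [0.5451, -0.0498, 0.1753]
tcp_rot: [-0.001, 1.0, 0.0, -0.0]
contact_force: [0.5, -0.3, -1.6]
opening: 0.156
finger_force: 46.4
```

jog_arm:
  deltas: "0 1 0 0 0 0;0 1 0 0 0 0;0 1 0 0 0 0;0 .4 0 0 0 0;0 0 0 0 0 0;0 0 0 0 0 0"

```text
time: 21.12
eef_pos: [0.5453, 0.0164, 0.1753]
tcp_rot: [-0.0, 1.0, -0.0, 0.0]
contact_force: [0.1, -0.6, -2.3]
opening: 0.154
finger_force: 46.5
```

```bash
python3 - <<'E'
from h import *
from scipy.optimize import least_squares
s=get_state();print(s["eef_pos"],s["opening"],s["contact_force"],s["wrist_torque"])
c=cam("scene");b=c["color"]
im=b[120:280,200:340]; cv2.imwrite("pics/g4.png",np.hstack([cv2.resize(im,(525,600),interpolation=cv2.INTER_CUBIC)]))
E
```

```text
[0.54530288 0.01639339 0.17534177] 0.15401438173116763 [ 0.12636071 -0.61693565 -2.27671473] [-0.08233995 -0.01894548  0.02104066]
```

View pics/g4.png

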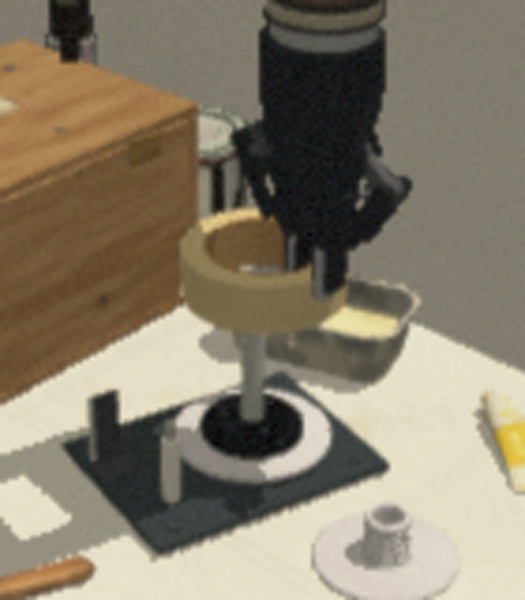

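The roll hangs level over the spindle. In the crop it spans columns 180 to 347, which is image columns 248.0 to 292.5. I'll check its x offset from that.

```bash
python3 - <<'E'
from h import *
c=cam("scene");im=c["color"]; hsv=cv2.cvtColor(im,cv2.COLOR_BGR2HSV)
a=np.linspace(0,2*np.pi,180)
P=lambda x,y:np.vstack([np.c_[x+.055*np.cos(a),y+.055*np.sin(a),0*a+z] for z in(.1353,.1713)])
for x in(.5413,.5453,.5493):
    p=proj(c,P(x,.0629)); print(x,p.min(0),p.max(0))
m=((hsv[...,1]>60)&(hsv[...,2]>70)).astype('u1'); 
for r in(192,196,200): print(r,np.where(m[r,235:310])[0][[0,-1]]+235, hsv[r,245:252].tolist())
E
```

```text
0.5413 [246.11672261 176.11673148] [291.24162502 210.7686819 ]
0.5453 [247.28324178 175.6067365 ] [292.29834411 210.13597612]
0.5493 [248.44414867 175.09908589] [293.34998393 209.50638974]
192 [235 283] [[15, 132, 108], [15, 132, 106], [17, 142, 104], [18, 115, 113], [22, 104, 113], [22, 99, 116], [21, 98, 120]]
196 [235 292] [[16, 138, 105], [16, 142, 106], [16, 117, 111], [22, 73, 139], [20, 98, 120], [21, 102, 113], [20, 101, 119]]
200 [235 292] [[17, 132, 114], [16, 135, 108], [15, 136, 120], [16, 120, 108], [21, 89, 129], [21, 95, 121], [21, 102, 115]]
```

jog_arm:
  deltas: "0 .28 0 0 0 0;0 0 0 0 0 0;0 0 -.6 0 0 0;0 0 -.7 0 0 0;0 0 -.7 0 0 0;0 0 -.7 0 0 0;0 0 -.7 0 0 0;0 0 -.5 0 0 0;0 0 -.4 0 0 0;0 0 -.2 0 0 0;0 0 0 0 0 0"

```text
time: 22.6
eef_pos: [0.5453, 0.0223, 0.0852]
tcp_rot: [-0.0, 1.0, -0.0, -0.0]
contact_force: [0.2, -0.7, -2.0]
opening: 0.155
finger_force: 46.5
```

jog_arm:
  deltas: "0 0 -.3 0 0 0;0 0 -.25 0 0 0;0 0 -.2 0 0 0;0 0 -.15 0 0 0;0 0 0 0 0 0"

```text
time: 23.22
eef_pos: [0.546, 0.0223, 0.0688]
tcp_rot: [-0.0, 1.0, 0.0, 0.001]
contact_force: [-2.2, 0.5, 5.1]
opening: 0.156
finger_force: 46.4
```

jog_arm:
  deltas: "-.06 0 0 0 0 0;0 0 -.1 0 0 0;0 0 -.1 0 0 0;0 0 0 0 0 0"

```text
time: 23.72
eef_pos: [0.546, 0.0223, 0.0683]
tcp_rot: [-0.001, 1.0, 0.0, 0.001]
contact_force: [-10.5, -0.4, 23.6]
opening: 0.154
finger_force: 45.8
```

jog_arm:
  deltas: "0 0 .25 0 0 0;-.1 0 .1 0 0 0;0 0 0 0 0 0"

```text
time: 24.1
eef_pos: [0.5429, 0.0215, 0.0708]
tcp_rot: [0.0, 1.0, -0.001, 0.001]
contact_force: [2.1, -3.3, 2.8]
opening: 0.156
finger_force: 47.7
```

jog_arm:
  deltas: "0 0 -.2 0 0 0;0 0 -.15 0 0 0;0 0 -.1 0 0 0;0 0 0 0 0 0"

```text
time: 24.6
eef_pos: [0.5468, 0.0223, 0.0681]
tcp_rot: [0.0, 1.0, 0.001, 0.004]
contact_force: [-2.6, -0.3, 27.1]
opening: 0.155
finger_force: 49.5
```

jog_arm:
  deltas: "0 0 .15 0 0 0;.05 0 0 0 0 0;0 0 0 0 0 0"

```text
time: 24.98
eef_pos: [0.5457, 0.0224, 0.0684]
tcp_rot: [0.0, 1.0, 0.001, 0.002]
contact_force: [-1.6, -1.8, 17.7]
opening: 0.15
finger_force: 47.1
```

jog_arm:
  deltas: "0 0 0 0 0 0;0 0 0 0 0 0;0 0 0 0 0 0;0 0 0 0 0 0"
  gripper: 0.3

```text
time: 25.48
eef_pos: [0.5461, 0.0177, 0.0678]
tcp_rot: [-0.001, 1.0, -0.004, 0.003]
contact_force: [-0.7, -18.0, 11.9]
opening: 0.294
finger_force: 8.7
```

```bash
python3 - <<'E'
from h import *
s=get_state();print(s["eef_pos"],s["opening"],s["contact_force"])
b=cam("scene")["color"][170:270,205:330]
cv2.imwrite("pics/g5.png",cv2.resize(b,(750,600),interpolation=cv2.INTER_CUBIC))
E
```

```text
[0.5460668  0.01768003 0.06776351] 0.2944193068490091 [ -0.72362972 -17.95742822  11.88752596]
```

View pics/g5.png

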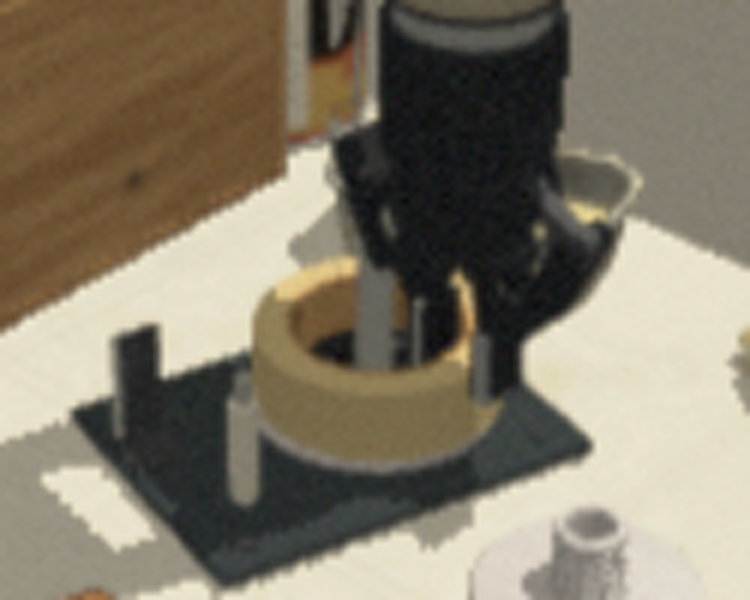

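The roll appears to have dropped over the drum; a little of the platter rim shows below it at (375,465). The inner knuckle is touching the spindle, so I'll narrow the grip slightly and lift away.

jog_arm:
  deltas: "0 0 0 0 0 0;0 0 0 0 0 0;0 0 .2 0 0 0;0 0 .2 0 0 0"
  gripper: 0.23

```text
time: 26.02
eef_pos: [0.544, 0.0204, 0.0718]
tcp_rot: [0.0, 1.0, -0.002, 0.001]
contact_force: [5.0, -8.3, -4.3]
opening: 0.227
finger_force: 3.4
```

jog_arm:
  deltas: "0 -.1 .1 0 0 0;0 -.05 .3 0 0 0;0 0 .5 0 0 0;0 0 .8 0 0 0;0 0 1 0 0 0;0 0 1 0 0 0;0 0 1 0 0 0;0 0 0 0 0 0;0 0 0 0 0 0"

```text
time: 27.15
eef_pos: [0.5426, 0.0195, 0.1661]
tcp_rot: [-0.0, 1.0, 0.0, -0.0]
contact_force: [0.5, -0.2, 0.5]
opening: 0.232
finger_force: 0.0
```

```bash
cat > r.py <<'E'
from h import *
from scipy.optimize import least_squares
s=get_state();print(s["eef_pos"],s["opening"],s["contact_force"])
c=cam("scene");im=c["color"]; hsv=cv2.cvtColor(im,cv2.COLOR_BGR2HSV)
m=((hsv[...,0]>8)&(hsv[...,0]<35)&(hsv[...,1]>75)&(hsv[...,2]>50)).astype('u1')*255
mm=0*m; mm[205:255,243:292]=m[205:255,243:292]
mm=cv2.morphologyEx(mm,cv2.MORPH_OPEN,np.ones((3,3)))
k=max(cv2.findContours(mm,cv2.RETR_EXTERNAL,cv2.CHAIN_APPROX_NONE)[0],key=cv2.contourArea)[:,0]
print("obs",k.min(0),k.max(0))
a=np.linspace(0,2*np.pi,180)
for z in(.021,.027,.033):
    p=proj(c,np.vstack([np.c_[.545+.055*np.cos(a),.0688+.055*np.sin(a),0*a+q] for q in(z,z+.036)])); print(z,p.min(0),p.max(0))
cv2.imwrite("pics/g6.png",cv2.resize(im[190:270,215:315],(750,600),interpolation=cv2.INTER_CUBIC))
E
python3 r.py
```

```text
[0.54262819 0.01946178 0.1661212 ] 0.23236071933664154 [ 0.51851288 -0.19715355  0.51353241]
obs [247 213] [288 246]
0.021 [246.09114844 212.81593188] [288.59291219 247.92009004]
0.027 [246.06130302 210.92232281] [288.68177105 245.99672425]
0.033 [246.03129031 209.01855049] [288.77112755 244.06232387]
```

View pics/g6.png

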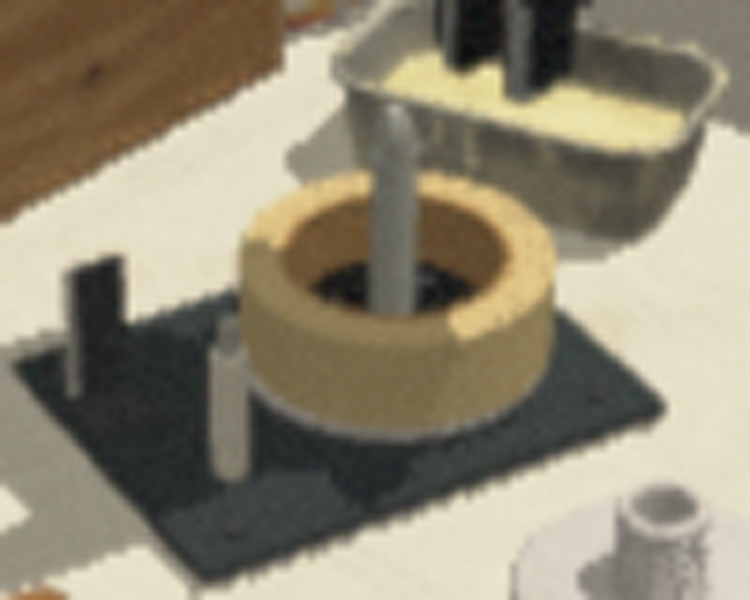

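The roll lies flat round the drum: its rim rows and columns match the seated prediction (z = 0.021). Next I'll fetch the flange.

jog_arm:
  deltas: "-.2 -.8 0 0 0 0;-.2 -.9 0 0 0 0;-.2 -.9 0 0 0 0;-.2 -.9 0 0 0 0;-.2 -.9 0 0 0 0;-.1 -.2 0 0 0 0;0 0 -.8 0 0 0;0 0 -.8 0 0 0;0 0 -.8 0 0 0;0 0 0 0 0 0;0 0 0 0 0 0"
  gripper: 0.6

```text
time: 28.58
eef_pos: [0.5212, -0.0725, 0.1183]
tcp_rot: [-0.0, 1.0, 0.0, -0.0]
contact_force: [0.5, -0.5, 0.7]
opening: 0.598
finger_force: 0.0
```

jog_arm:
  deltas: "-.05 .01 0 0 0 0;0 0 -.6 0 0 0;0 0 -.7 0 0 0;0 0 -.7 0 0 0;0 0 -.7 0 0 0;0 0 -.6 0 0 0;0 0 -.5 0 0 0;0 0 -.3 0 0 0;0 0 -.1 0 0 0;0 0 0 0 0 0;0 0 0 0 0 0"

```text
time: 29.95
eef_pos: [0.5204, -0.0726, 0.0348]
tcp_rot: [-0.0, 1.0, -0.0, 0.0]
contact_force: [0.1, -0.2, 0.5]
opening: 0.598
finger_force: 0.0
```

jog_arm:
  deltas: "0 .02 -.18 0 0 0;0 0 0 0 0 0;0 0 0 0 0 0"

```text
time: 30.32
eef_pos: [0.52, -0.0721, 0.0307]
tcp_rot: [-0.0, 1.0, 0.0, -0.0]
contact_force: [-0.2, -0.6, -0.5]
opening: 0.597
finger_force: 0.0
```

jog_arm:
  deltas: "0 0 0 0 0 0;0 0 0 0 0 0;0 0 0 0 0 0;0 0 0 0 0 0;0 0 0 0 0 0"
  gripper: 0
  squeeze: 70

```text
time: 30.95
eef_pos: [0.5204, -0.0723, 0.0312]
tcp_rot: [-0.0, 1.0, -0.0, 0.0]
contact_force: [-1.0, 0.4, 5.3]
opening: 0.318
finger_force: 69.4
```

jog_arm:
  deltas: "0 0 .5 0 0 0;0 0 .9 0 0 0;0 0 1 0 0 0;0 0 1 0 0 0;0 0 1 0 0 0;0 0 1 0 0 0;0 0 1 0 0 0;0 0 .5 0 0 0;.1 .4 0 0 0 0;.2 .9 0 0 0 0;.2 .9 0 0 0 0;.2 .9 0 0 0 0;.2 .9 0 0 0 0;.2 .9 0 0 0 0;.1 .9 0 0 0 0;.04 .9 0 0 0 0;0 .4 0 0 0 0;0 0 0 0 0 0;0 0 0 0 0 0"

```text
time: 33.33
eef_pos: [0.5448, 0.0695, 0.1687]
tcp_rot: [0.0, 1.0, -0.0, -0.0]
contact_force: [-0.2, -0.1, -1.7]
opening: 0.321
finger_force: 69.1
```

jog_arm:
  deltas: ".02 -.05 0 0 0 0;0 0 -.5 0 0 0;0 0 -.5 0 0 0;0 0 -.4 0 0 0;0 0 -.1 0 0 0;0 0 0 0 0 0"

```text
time: 34.08
eef_pos: [0.5452, 0.0689, 0.1385]
tcp_rot: [-0.0, 1.0, 0.0, -0.0]
contact_force: [-0.3, 0.5, -0.6]
opening: 0.32
finger_force: 69.1
```

jog_arm:
  deltas: "0 -.02 -.15 0 0 0;0 0 -.15 0 0 0;0 0 0 0 0 0"

```text
time: 34.45
eef_pos: [0.545, 0.0685, 0.1325]
tcp_rot: [-0.0, 1.0, 0.0, -0.0]
contact_force: [0.6, -0.1, -1.9]
opening: 0.316
finger_force: 69.1
```

jog_arm:
  deltas: "0 0 -.3 0 0 0;0 0 -.3 0 0 0;0 0 -.3 0 0 0;0 0 0 0 0 0"

```text
time: 34.95
eef_pos: [0.5449, 0.0691, 0.1138]
tcp_rot: [0.0, 1.0, 0.001, -0.0]
contact_force: [1.2, 2.8, -3.6]
opening: 0.318
finger_force: 69.2
```

jog_arm:
  deltas: "0 0 -.3 0 0 0;0 0 -.3 0 0 0;0 0 -.3 0 0 0;0 0 -.2 0 0 0;0 0 -.1 0 0 0;0 0 0 0 0 0"

```text
time: 35.7
eef_pos: [0.5448, 0.0684, 0.0898]
tcp_rot: [-0.0, 1.0, -0.0, -0.0]
contact_force: [1.0, 1.6, -3.6]
opening: 0.311
finger_force: 69.5
```

jog_arm:
  deltas: "0 0 -.1 0 0 0;0 0 -.05 0 0 0;0 0 0 0 0 0"

```text
time: 36.08
eef_pos: [0.5451, 0.0684, 0.0882]
tcp_rot: [-0.0, 1.0, -0.0, -0.0]
contact_force: [-3.1, 1.5, 3.9]
opening: 0.318
finger_force: 70.0
```

Contact came at TCP z = 0.088, the expected seated height. I'll press a little more, then pull up lightly to check the lock.

jog_arm:
  deltas: "0 0 -.1 0 0 0;0 0 -.05 0 0 0;0 0 0 0 0 0"

```text
time: 36.45
eef_pos: [0.5452, 0.0684, 0.0881]
tcp_rot: [-0.0, 1.0, -0.0, -0.001]
contact_force: [-11.2, 0.5, 19.5]
opening: 0.319
finger_force: 71.7
```

jog_arm:
  deltas: "0 0 .2 0 0 0;0 0 .15 0 0 0;0 0 0 0 0 0"

```text
time: 36.83
eef_pos: [0.5449, 0.0685, 0.0912]
tcp_rot: [-0.0, 1.0, 0.0, -0.0]
contact_force: [-0.9, 0.7, -1.0]
opening: 0.322
finger_force: 69.4
```

jog_arm:
  deltas: "0 0 -.12 0 0 0;0 0 -.05 0 0 0;0 0 0 0 0 0"

```text
time: 37.2
eef_pos: [0.5453, 0.0685, 0.0882]
tcp_rot: [-0.0, 1.0, -0.0, 0.0]
contact_force: [-0.1, 0.5, -0.7]
opening: 0.32
finger_force: 69.5
```

jog_arm:
  deltas: "0 0 0 0 0 0;0 0 0 0 0 0;0 0 0 0 0 0;0 0 0 0 0 0"
  gripper: 0.6

```text
time: 37.7
eef_pos: [0.5453, 0.0684, 0.0884]
tcp_rot: [-0.0, 1.0, -0.0, 0.0]
contact_force: [0.0, 0.4, 0.1]
opening: 0.6
finger_force: 0.0
```

jog_arm:
  deltas: "0 0 .4 0 0 0;0 0 .8 0 0 0;0 0 1 0 0 0;0 0 1 0 0 0;0 0 1 0 0 0;0 0 1 0 0 0;0 -.8 .4 0 0 0;0 -1 0 0 0 0;0 -1 0 0 0 0;0 -1 0 0 0 0;0 -1 0 0 0 0;0 0 0 0 0 0"

```text
time: 39.2
eef_pos: [0.5452, -0.0292, 0.2]
tcp_rot: [0.001, 1.0, 0.0, -0.0]
contact_force: [0.1, 0.6, -0.1]
opening: 0.603
finger_force: 0.0
```

```bash
sed -i 's/g6/g7/' r.py; python3 r.py
```

```text
[ 0.54517912 -0.02916913  0.19999868] 0.6026837585110675 [ 0.1184278   0.61677869 -0.09869814]
obs [247 221] [288 246]
0.021 [246.09114844 212.81593188] [288.59291219 247.92009004]
0.027 [246.06130302 210.92232281] [288.68177105 245.99672425]
0.033 [246.03129031 209.01855049] [288.77112755 244.06232387]
```

View pics/g7.png

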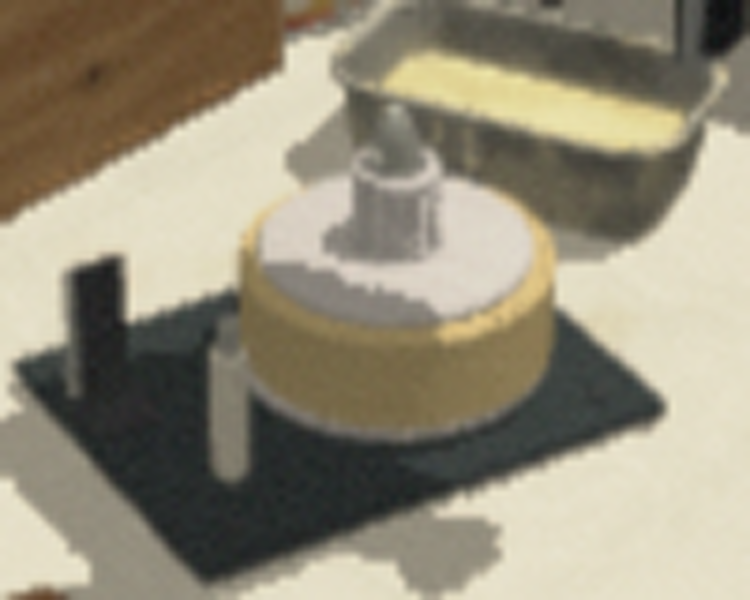

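The flange lies flat on the roll, and the front ball stands out just above the hub at about (380,155). Handing in.

```bash
python3 -c "from plant import ctrl; print(ctrl.sign_off())"
```

```text
the job is handed in; nothing more can be done
None
```

The roll is on the platter with the flange down on it, and the front ball is visibly out above the hub; I handed in at about 39 s but got no verdict back, never saw the back ball, tested the lock only with a light lift, and viewed 11 pictures against the limit of 10.

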